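Load the parts-washer carrier and key its cap home

ROBOT

A 6-joint arm with a two-finger parallel gripper is mounted at the origin on a cart in front of the work surface, level with it; the furniture and walls round the work are solid. World frame = base frame: x ahead of the robot, y to its left, z up, the work surface at z = 0. Lengths are in m, angles in degrees, forces in N, time in s.
With the tool pointing down it reaches from about 0.4 to 0.825 m from the base axis. Payload 7 kg.
Tool frame: the origin (TCP) lies midway between the tips of the shut fingers; the grasp point (between the pads) lies 19 mm behind it; z points along the fingers, y is the line along which they close (so a half turn about z gives the same grasp; the last joint's range is limited). The gripper opens to 88 mm and grips with 3 to 60 N. Pads are 19 mm wide; open, the fingers measure 130 mm over their backs; the gripper's body (78 mm by 193 mm) begins 47 mm behind the grasp point.
Start: joints at [-50.3, 20.546, 0.682, 0, -70.136, -16.507], TCP at [0.266, -0.62, 0.227] pointing down, gripper open.
Joint ranges: [-176.03, 176.03], [-82.01, 121.73], [-58.28, 71.71], [-173.87, 95.51], [-174.79, -0.11], [-173.66, 173.66]. Speed limits (degrees/s): [136.94, 136.94, 172.46, 180, 180, 180].

INTERFACE

Orientations are given as a 3x3 rotation matrix whose columns are the frame's x, y, z axes.
In Python, from rig import robot gives the robot as it stands. Calls block until the motion is done:
- robot.goto(position, orientation): joint-space move of the TCP to a pose.
- robot.servo_line(position, ori=None, speed=0.15): straight line of the TCP; ori=None keeps the orientation; speed is the mean speed in m/s.
- robot.movej(angles): joint-space move.
- robot.move_gripper(opening): opening from 0.0 (shut) to 1.0 (fully open); the grip force is fixed at half the most; returns when the fingers have stopped.
- robot.dwell(seconds).
- robot.ik(position, orientation): joint angles nearest the present ones, or None.
- robot.grab_frame(name): name is "scene" or "top"; returns (picture, depth): 480x640x3 uint8, red, green, blue; 480x640 float32, m along the optical axis (not along the pixel's ray), 0 where there is no reading.
- robot.camera_info(name): a dict with "vfov" (degrees; the focal length in pixels is half the picture's height over the tangent of half this angle, whatever the lens; pixels are square), "cx", "cy" (the principal point, pixels), "view" (4x4, takes a point from world to camera coordinates). Camera axes: x right, y down, z forward; pixel columns grow to the right and rows downward; lengths in m; the calibration is good to about 2 mm. A picture is of the moment at which its call begins. camera_info takes no time and is no camera call.
A pose or a line that the arm cannot do raises robot.Unreachable and nothing moves.
- robot.job_done(): hands the job in; it is judged then, once.
Readings, each from a call of its own:
- robot.read_t(): time.
- robot.read_qpos(): joint angles.
- robot.read_qvel(): joint speeds.
- robot.read_effort(): joint torques, N m.
- robot.read_position(): TCP position.
- robot.read_tcp_rot(): TCP orientation.
- robot.read_force(): force on the tool from outside, world axes, zero at the start.
- robot.read_ft_torque(): the same for the moment, N m.
- robot.read_grip_width(): opening from 0.0 (shut) to 1.0 (fully open).
- robot.read_finger_force(): force on a finger pad.
Only numpy, scipy, OpenCV 4.12 (cv2) and the standard library are available. Lean on these libraries where they do the work, as an engineer would, in place of code of your own. Each camera call takes 0.05 s, during which the arm holds its last target. There are 200 camera calls.

TASK

Load the post of the parts-washer carrier: first the wire basket, then the plain spacer ring, then the sieve plate with its hub upward, each right way up and right down on the one below, and last the winged cap. The cap only drops fully home, down on the sieve plate's hub, when its hidden slot lines up with the flat tang on top of the post, so feel for that by turning it, without forcing it. Leave the hammer, the white case and the loupe where they are.

Things in the scene. Friction and masses are not known exactly. Their poses are not given: they have to be found in the camera images.
- carrier: Parts-washer carrier, fixed to the bench: grey square foot plate 92 x 92 x 6 mm with a round table (84 mm diameter) on it, table top 10 mm above the bench, and an upright steel post 24 mm in diameter on the table's centre. Origin: centre of the foot plate's underside, on the post's axis; z up, x and y along the plate's sides.
- post_shoulder (a point): Point on the post's axis, 75 mm above the bench, at the post's shoulder (the top 4 mm taper to 20 mm diameter). On it stands a flat tang 18 mm long, 7 mm thick, 8 mm high (top 83 mm above the bench). The post sits in a stiff bearing (0.25 N m to turn): the tang's length points anywhere within 0.9 rad either way of the carrier's x axis. Its angle is not reported; this point's axes are the carrier's.
- basket: Round steel wire basket, 83 mm over its rim, rim top 13 mm high, with a central tube (hub) 36 mm outside diameter, 26 mm high, through bore 27 mm. Can be gripped across the hub above the rim. Origin: centre of the underside, on the bore's axis, z up. Seated, its origin is 10 mm above the carrier's origin.
- spacer: Plain aluminium ring, 60 mm outside diameter, 27 mm bore, 12 mm high, the same both ways up. Origin: centre of the underside, on the bore's axis, z up. Seated on the basket's hub, its origin is 36 mm above the carrier's origin.
- sieve: Steel sieve plate: disc 78 mm in diameter and 4 mm thick with rings of small holes, and a central hub 34 mm in diameter whose top is 14 mm above the underside; through bore 27 mm. Origin: centre of the underside, on the bore's axis, z up toward the hub. Seated on the spacer, its origin is 48 mm above the carrier's origin.
- cap: Steel clamp cap, 60 mm in diameter, 27 mm high, closed on top, with an upright wing (grip) on it 60 mm long along the cap's x, 20 mm thick, from 27 to 49 mm above the underside. Origin: centre of the underside, z up. Fully home on the sieve plate's hub, its origin is 62 mm above the carrier's origin; stopped by the tang, it stays 7 mm higher.
- cap_slot (a point): Centre of the hidden slot's mouth, 14 mm above the cap's underside, in the roof of the cap's blind round bore (27 mm in diameter, 14 mm deep). The slot is 22 mm long, 10 mm wide, 9 mm deep, parallel to the wing (along the cap's x, so half a turn makes no difference). Within about 0.15 rad of the tang's direction it slips over the tang.
- hammer: Bystander: small riveting hammer, 142 x 42 x 13 mm, lying beyond the carrier. Origin: centre of the underside.
- white_case: Bystander: white plastic case with rounded lid, 86 x 46 x 21 mm, beyond the carrier. Origin: centre of the underside.
- loupe: Bystander: eye loupe, 35 mm in diameter, 30 mm high, standing just beyond the carrier. Origin: centre of the underside.
There are look-alikes about, which are no part of the job. What is shaped like the spacer but orange is not meant.

How it is judged:
By the outcome, as a careful person would: the job done as asked, in the order asked, and still so for the second after the job is handed in, with the robot touching nothing.
It also fails if it takes over 72 s, if anything falls off the work surface, if the arm or the gripper's body presses on something with over 40 N, if the wrist force passes 120 N, or if a joint passes its speed limit or range.

## Working session

There is one attempt and no reset: what is moved stays moved. The work goes in short steps, each a Python script; the robot and the scene stay as the last script left them, time stands still between calls to the robot, and variables do not carry over. Pictures are saved under pics/ and viewed, at most 10 in all, crops included, and the job is handed in when it is done.

```bash
mkdir -p pics; ls
python3 - <<'E'
from rig import robot
import cv2,numpy as np
for n in("scene","top"):
    p,d=robot.grab_frame(n); cv2.imwrite(f"pics/{n}0.png",p[:,:,::-1]); np.save(f"pics/{n}0.npy",d)
    c=robot.camera_info(n); print(n,c["vfov"],c["cx"],c["cy"]); print(np.round(c["view"],3))
E
```

```text
pics
scene 46.092184510276454 315.5786281802731 230.61130809755613
[[-0.906 -0.423 -0.012  0.414]
 [-0.318  0.699 -0.641  0.321]
 [ 0.279 -0.577 -0.767  1.014]
 [ 0.     0.     0.     1.   ]]
top 52.30520552913969 318.5101867939935 236.87341962286487
[[ 0.003 -1.     0.007 -0.169]
 [-0.985 -0.004 -0.173  0.544]
 [ 0.173 -0.007 -0.985  0.933]
 [ 0.     0.     0.     1.   ]]
```

View pics/scene0.png

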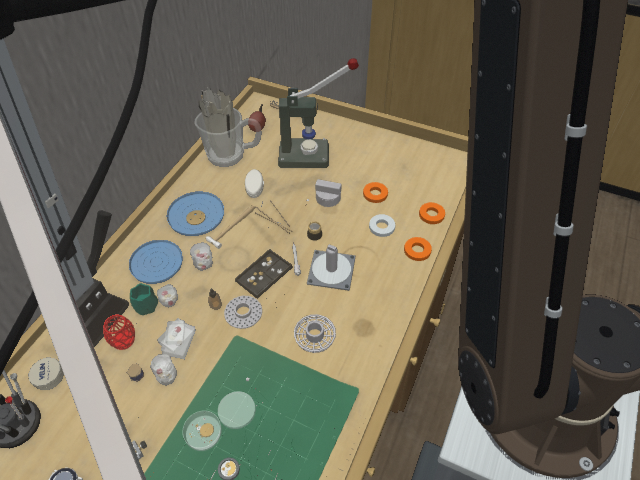

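View pics/top0.png

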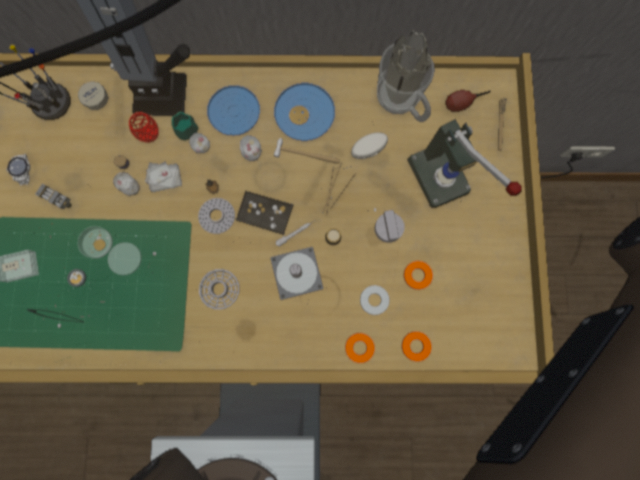

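The top view shows the basket at (219,290), sieve at (216,215), carrier at (297,272), spacer (silver) at (375,300) and cap at (390,227). I'll check next whether the sieve is hub up.

```bash
cat > h.py <<'E'
from rig import robot
import cv2,numpy as np
def world(name,d):
    c=robot.camera_info(name); f=240/np.tan(np.radians(c["vfov"]/2))
    v,u=np.mgrid[:480,:640]; P=np.stack([(u-c["cx"])/f*d,(v-c["cy"])/f*d,d],-1)
    V=np.array(c["view"]); W=(P-V[:3,3])@V[:3,:3]
    W[d==0]=np.nan
    return W
E
python3 - <<'E'
from h import *
d=np.load("pics/top0.npy"); W=world("top",d)
for n,(u,v) in dict(basket=(219,290),sieve=(216,215),car=(297,272),sp=(375,300),cap=(390,227)).items():
    S=W[v-32:v+33,u-32:u+33].reshape(-1,3); S=S[~np.isnan(S).any(1)]
    c=W[v,u]; print(n,np.round(c,4),"zpct",np.round(np.percentile(S[:,2],[1,20,50,80,90,99]),4))
    print("  row z(mm):",np.round(W[v,u-26:u+27:2,2]*1000).tolist())
    print("  col z(mm):",np.round(W[v-26:v+27:2,u,2]*1000).tolist())
a=cv2.imread("pics/top0.png");b=cv2.imread("pics/scene0.png")
cr=lambda i,u,v,r=32:cv2.resize(i[v-r:v+r,u-r:u+r],(266,266),interpolation=cv2.INTER_CUBIC)
cv2.imwrite("pics/cr.png",np.vstack([np.hstack([cr(a,216,215),cr(a,219,290),cr(a,297,272)]),np.hstack([cr(b,243,312),cr(b,315,333),cr(a,390,227)])]))
E
```

```text
basket [0.4404 0.0379 0.0008] zpct [-0.0036 -0.0009  0.0008  0.0032  0.006   0.0264]
  row z(mm): [1.0, -0.0, -1.0, 17.0, 3.0, 1.0, 4.0, 1.0, 27.0, 21.0, 4.0, -1.0, 0.0, 1.0, 2.0, -2.0, 27.0, 14.0, 4.0, 4.0, 0.0, 5.0, -0.0, 1.0, 2.0, -2.0, -4.0]
  col z(mm): [-1.0, 1.0, 2.0, 5.0, 1.0, -3.0, 2.0, -3.0, 25.0, 8.0, -7.0, -1.0, -2.0, 1.0, nan, 3.0, 27.0, -0.0, 7.0, 1.0, 3.0, -2.0, 12.0, 1.0, 1.0, -2.0, 2.0]
sieve [0.5983 0.0499 0.0024] zpct [-0.0037 -0.0006  0.0015  0.0047  0.0067  0.0317]
  row z(mm): [-2.0, -2.0, 1.0, -1.0, 4.0, 8.0, 4.0, 3.0, 8.0, 12.0, -3.0, -0.0, -1.0, 2.0, -3.0, 1.0, 13.0, 4.0, 3.0, 1.0, 8.0, 6.0, 2.0, 0.0, 4.0, 8.0, 2.0]
  col z(mm): [17.0, 9.0, 2.0, 0.0, 5.0, 6.0, 4.0, 7.0, 9.0, 18.0, 2.0, -0.0, 1.0, 2.0, -1.0, 4.0, 14.0, 4.0, 2.0, 6.0, 5.0, 8.0, -0.0, -0.0, 1.0, -2.0, -0.0]
car [ 0.4706 -0.1254  0.0755] zpct [-0.0036 -0.0002  0.0034  0.0102  0.0119  0.0769]
  row z(mm): [0.0, -2.0, 5.0, 13.0, 11.0, 11.0, 11.0, 10.0, 9.0, 11.0, 75.0, 82.0, 86.0, 75.0, 75.0, 49.0, 12.0, 9.0, 10.0, 12.0, 12.0, 9.0, 14.0, 7.0, 6.0, 3.0, 2.0]
  col z(mm): [-0.0, 1.0, 5.0, 9.0, 13.0, 
[... 267 characters left out ...]
10.0, 16.0, 1.0, -3.0, -3.0, -3.0, -3.0, 0.0, 10.0, 14.0, 14.0, 12.0, 11.0, -1.0, -1.0, -1.0, -2.0, -1.0, 0.0]
  col z(mm): [0.0, -0.0, 3.0, 1.0, 1.0, 1.0, 13.0, 10.0, 11.0, 9.0, 1.0, 1.0, 0.0, -3.0, -0.0, -0.0, 16.0, 11.0, 17.0, 12.0, 2.0, 2.0, -0.0, -0.0, 1.0, 1.0, -1.0]
cap [ 0.565  -0.3109  0.0481] zpct [-0.0041 -0.0011  0.0007  0.0034  0.0284  0.051 ]
  row z(mm): [-0.0, -1.0, -1.0, 2.0, -0.0, 4.0, 29.0, 28.0, 29.0, 26.0, 28.0, 39.0, 45.0, 48.0, 49.0, 50.0, 49.0, 29.0, 29.0, 26.0, 31.0, 3.0, -1.0, -0.0, 2.0, 2.0, -3.0]
  col z(mm): [1.0, 2.0, -0.0, -2.0, -0.0, 51.0, 50.0, 48.0, 52.0, 48.0, 52.0, 50.0, 49.0, 48.0, 50.0, 47.0, 50.0, 48.0, 49.0, 45.0, 19.0, 4.0, -0.0, 2.0, -1.0, -1.0, 1.0]
```

View pics/cr.png

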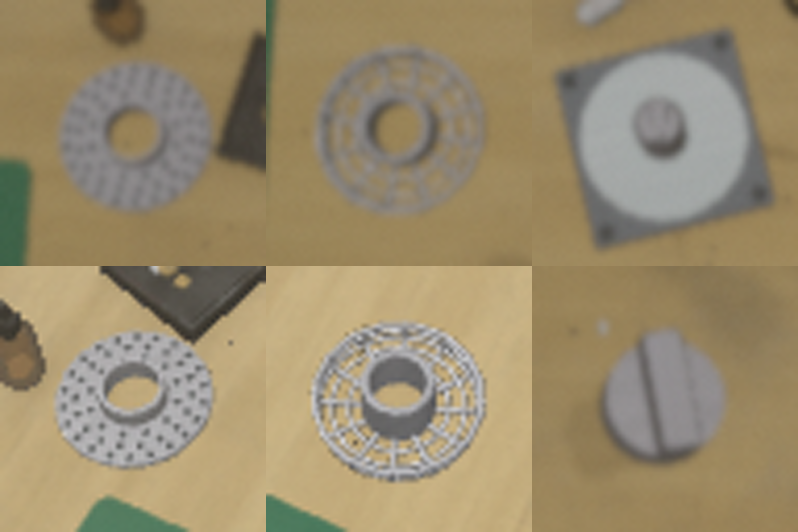

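Basket, sieve and cap are all right way up, and the wing runs nearly along world x. Next: centre fits from both cameras, and a closer look at the tang.

```bash
cat > fit.py <<'E'
from h import *
from scipy.optimize import least_squares
# name: approx xy, search radius, z band
T=dict(basket=((.441,.037),.026,(.020,.033),13.5,18),sieve=((.598,.049),.024,(.010,.020),13.5,17),sp=((.424,-.284),.036,(.006,.018),13.5,30),
       disk=((.47,-.125),.05,(.006,.015),0,42),post=((.4706,-.123),.022,(.070,.090),0,12),cap=((.565,-.311),.038,(.022,.034),0,30),wing=((.565,-.311),.045,(.042,.058),0,99))
def fit(Ws,names):
    out={}
    for n in names:
        c,r,b,ri,ro=T[n]
        for k,W in Ws.items():
            m=(np.hypot(W[...,0]-c[0],W[...,1]-c[1])<r)&(W[...,2]>b[0])&(W[...,2]<b[1])
            p=W[m][:,:2].astype(np.float32); 
            (cx,cy),rad=cv2.minEnclosingCircle(p); rect=cv2.minAreaRect(p*1000)
            vx,vy=cv2.fitLine(p,cv2.DIST_L2,0,.01,.01)[:2].ravel()
            print(n,k,len(p),"mean",np.round(p.mean(0),4),"enc",np.round([cx,cy,rad],4),"rect",np.round(rect[1],1),round(rect[2],1),"line",round(np.degrees(np.arctan2(vy,vx)),1))
E
python3 - <<'E'
from fit import *
Ws={k:world(k,np.load(f"pics/{k}0.npy")) for k in("top","scene")}
fit(Ws,T)
W=Ws["top"]; b=cv2.imread("pics/scene0.png"); a=cv2.imread("pics/top0.png")
hsv=cv2.cvtColor(a,cv2.COLOR_BGR2HSV)
for k,W in Ws.items():
    im=cv2.imread(f"pics/{k}0.png"); s=cv2.cvtColor(im,cv2.COLOR_BGR2HSV)[...,1]
    m=(np.hypot(W[...,0]-.47,W[...,1]+.125)<.075)&(W[...,2]<.02)&(s<50)
    m=cv2.morphologyEx(m.astype(np.uint8),cv2.MORPH_OPEN,np.ones((3,3)))
    p=W[m>0][:,:2].astype(np.float32)*1000; print(k,"plate",cv2.minAreaRect(p))
cr=lambda i,u,v,r=14:cv2.resize(i[v-r:v+r,u-r:u+r],(400,400),interpolation=cv2.INTER_CUBIC)
cv2.imwrite("pics/tang.png",np.hstack([cr(a,296,271),cr(b,332,254)]))
E
```

```text
basket top 119 mean [0.443  0.0362] enc [0.4429 0.0364 0.0181] rect [32.5 35.6] 1.1 line -84.4
basket scene 142 mean [0.4413 0.0375] enc [0.4423 0.0369 0.0189] rect [33.1 36.7] 24.5 line -58.2
sieve top 80 mean [0.5981 0.0493] enc [0.5981 0.0492 0.0167] rect [31.7 30.9] 87.8 line 79.2
sieve scene 87 mean [0.5964 0.0501] enc [0.5964 0.05   0.0177] rect [32.6 33.4] 43.0 line -45.0
sp top 544 mean [ 0.4219 -0.2809] enc [ 0.422  -0.2813  0.0301] rect [58.5 58.5] 44.0 line -56.9
sp scene 366 mean [ 0.4211 -0.2792] enc [ 0.4209 -0.2837  0.0342] rect [56.9 60.7] 22.7 line -77.9
disk top 1358 mean [ 0.4729 -0.1233] enc [ 0.4698 -0.1249  0.0499] rect [87.  91.4] 14.6 line -80.4
disk scene 884 mean [ 0.4714 -0.1167] enc [ 0.4696 -0.1249  0.0499] rect [87.8 91.8] 15.0 line 29.6
post top 114 mean [ 0.4766 -0.1216] enc [ 0.477  -0.1213  0.0118] rect [22.1 21.9] 43.7 line 84.5
post scene 88 mean [ 0.4753 -0.1173] enc [ 0.4754 -0.1181  0.0118] rect [19.9 22. ] 50.9 line -2.5
cap top 353 mean [ 0.5699 -0.3107] enc [ 0.5709 -0.3136  0.0302] rect [56.8 59.7] 2.7 line -77.6
cap scene 196 mean [ 0.5667 -0.2977] enc [ 0.5698 -0.3096  0.0301] rect [60.  29.5] 15.9 line 10.8
wing top 297 mean [ 0.5705 -0.3129] enc [ 0.5711 -0.3124  0.0308] rect [60.2 20.6] 9.3 line 9.4
wing scene 194 mean [ 0.5692 -0.3108] enc [ 0.5708 -0.3128  0.0312] rect [60.  25.4] 7.9 line 8.3
top plate ((476.62066650390625, -121.29704284667969), (90.37871551513672, 90.61212921142578), 14.579277038574219)
scene plate ((476.42840576171875, -121.08759307861328), (91.79246520996094, 96.35773468017578), 15.07220458984375)
```

View pics/tang.png

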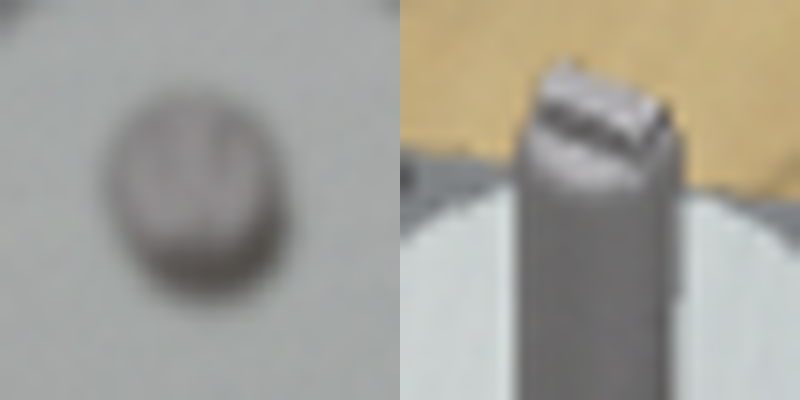

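```bash
cat > act.py <<'E'
from h import *
POST=np.array([.4766,-.1213])
def R(phi):
    c,s=np.cos(np.radians(phi)),np.sin(np.radians(phi)); y=np.array([c,s,0]);z=np.array([0,0,-1.])
    return np.column_stack([np.cross(y,z),y,z])
def best(xy,z,phi):   # of the two equal grasps, the one with the smaller joint travel
    q0=np.array(robot.read_qpos()); o=[]
    for p in(phi,phi+180):
        q=robot.ik([*xy,z],R(p))
        if q is not None:o.append((np.abs(np.array(q)-q0).max(),p))
    return min(o)[1]
def pick(xy,z,phi,w,up):
    robot.move_gripper(w); phi=best(xy,z+.04,phi)
    robot.goto([*xy,z+.04],R(phi)); robot.servo_line([*xy,z],speed=.15)
    robot.move_gripper(0.0); print("grip",robot.read_grip_width()*88,"t",robot.read_t())
    robot.servo_line([*xy,up],speed=.2); print("lifted",robot.read_grip_width()*88,robot.read_force())
    return phi
def down(xy,z0,z1,lim=12,step=.006,speed=.08):
    f0=robot.read_force()[2]; z=z0
    while z>z1+1e-6:
        z=max(z-step,z1); robot.servo_line([*xy,z],speed=speed); f=robot.read_force()
        if f[2]-f0>lim: print("stop at",z,np.round(f,1)); return z
    print("down to",z,np.round(f,1),"f0",round(f0,1)); return z
E
python3 - <<'E'
from act import *
c=robot.camera_info("scene"); V=np.array(c["view"]); f=240/np.tan(np.radians(c["vfov"]/2))
def bp(u,v,z):
    r=V[:3,:3].T@np.array([(u-c["cx"])/f,(v-c["cy"])/f,1]); o=-V[:3,:3].T@V[:3,3]; return o+r*(z-o[2])/r[2]
px=lambda u,v:(318+(u-400)/14.286,240+v/14.286)
for A,B,z in(((560,70),(665,105),.083),((543,97),(640,145),.083),((545,118),(630,155),.077)):
    a,b=bp(*px(*A),z),bp(*px(*B),z); d=b-a; print("tang",np.round(a[:2],4),np.round(b[:2],4),round(np.degrees(np.arctan2(d[1],d[0])),1))
pick((.4427,.0366),.015,90,.7,.115)
robot.servo_line([*POST,.115],speed=.25)
z=down(POST,.102,.025); print(robot.read_t(),robot.read_position())
E
```

```text
tang [ 0.4821 -0.1225] [ 0.4658 -0.1229] -178.6
tang [ 0.4823 -0.117 ] [ 0.4662 -0.1148] 172.2
tang [ 0.4824 -0.1179] [ 0.4685 -0.1168] 175.5
grip 35.05564059509522 t 4.2583
lifted 34.68725226582468 [ 0.66265306  0.39326627 -2.16858205]
down to 0.025 [ 1.5 -0.4  0.2] f0 -1.7
9.0917 [ 0.47732838 -0.12127144  0.02514263]
```

```bash
sed -i 's|^    robot.goto(\[\*xy,z+.04\],R(phi)); robot|    robot.servo_line([*xy,max(z+.04,via)],ori=R(phi),speed=.25); robot|; s|def pick(xy,z,phi,w,up)|def pick(xy,z,phi,w,up,via=.1)|; s|    robot.move_gripper(w); phi=best(xy,z+.04,phi)|    phi=best(xy,z+.04,phi)|' act.py
python3 - <<'E'
from act import *
robot.move_gripper(.62); robot.servo_line([*POST,.1],speed=.2)
robot.move_gripper(.9)
pick((.4217,-.2811),.004,90,.9,.105)
robot.servo_line([*POST,.105],speed=.25)
z=down(POST,.095,.040); print(robot.read_t(),robot.read_position())
if z<=.0401:
    robot.move_gripper(.9); robot.servo_line([*POST,.11],speed=.2)
    phi=best((.5975,.0495),.1,-26.6); robot.servo_line([.5975,.0495,.1],ori=R(phi),speed=.25)
    print(phi,robot.read_t())
for n in("scene","top"):
    p,d=robot.grab_frame(n); cv2.imwrite(f"pics/{n}1.png",p[:,:,::-1]); np.save(f"pics/{n}1.npy",d)
a=cv2.imread("pics/top1.png");b=cv2.imread("pics/scene1.png")
cr=lambda i,u,v,r=40:cv2.resize(i[v-r:v+r,u-r:u+r],(400,400),interpolation=cv2.INTER_CUBIC)
cv2.imwrite("pics/c1.png",np.hstack([cr(a,296,271),cr(b,332,260)]))
E
```

```text
grip 59.24607398802775 t 12.9667
lifted 59.64545339833746 [-0.07142468 -0.26588467 -1.41901754]
down to 0.04 [-2.8  1.4  9.4] f0 -0.7
17.05 [ 0.4766291  -0.12129857  0.0406102 ]
-26.6 19.4083
```

View pics/c1.png

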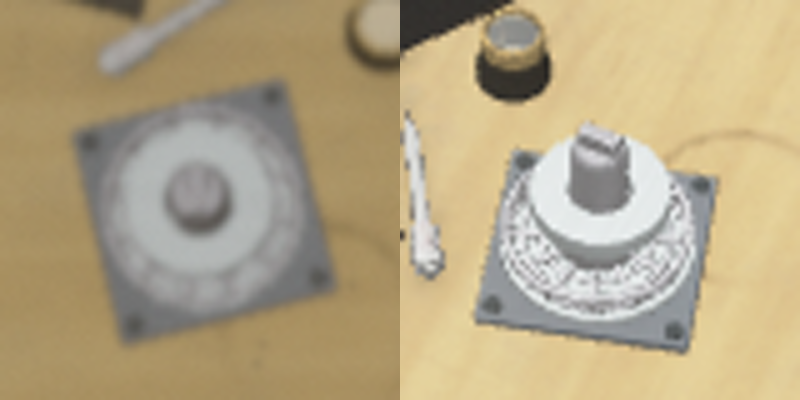

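Basket and spacer are seated level and concentric on the post: post at (200,198) in the left crop, spacer flat at (600,185) in the right. Next comes the sieve.

Run:
```python
from act import *
robot.move_gripper(.58)
pick((.5975,.0495),.0055,-26.6,.58,.11)
robot.servo_line([*POST,.11],speed=.25)
z=down(POST,.096,.0535); print(robot.read_t(),robot.read_position())
if z<=.0536:
    robot.move_gripper(.6); robot.servo_line([*POST,.12],speed=.2)
    xy=(.5708,-.3127); phi=best(xy,.1,99); robot.servo_line([*xy,.1],ori=R(phi),speed=.25)
    print(phi,robot.read_t(),robot.read_qpos())
for n in("scene","top"):
    p,d=robot.grab_frame(n); cv2.imwrite(f"pics/{n}2.png",p[:,:,::-1]); np.save(f"pics/{n}2.npy",d)
cv2.imwrite("pics/c2.png",np.hstack([cv2.resize(cv2.imread("pics/top2.png")[221:321,246:346],(400,400)),cv2.resize(cv2.imread("pics/scene2.png")[210:310,282:382],(400,400))]))
```

```text
grip 32.84495388654777 t 21.7083
lifted 33.01100955973559 [-0.64796216  0.30950229 -1.95414068]
down to 0.0535 [-1.4 -0.1  2.3] f0 -0.5
25.5167 [ 0.47643008 -0.121302    0.05359077]
279 27.7 [-1.15509063e+01  2.40600917e+01 -1.16649911e+01 -1.41712978e-02
 -5.43537543e+01  1.10629895e+02]
```

View pics/c2.png

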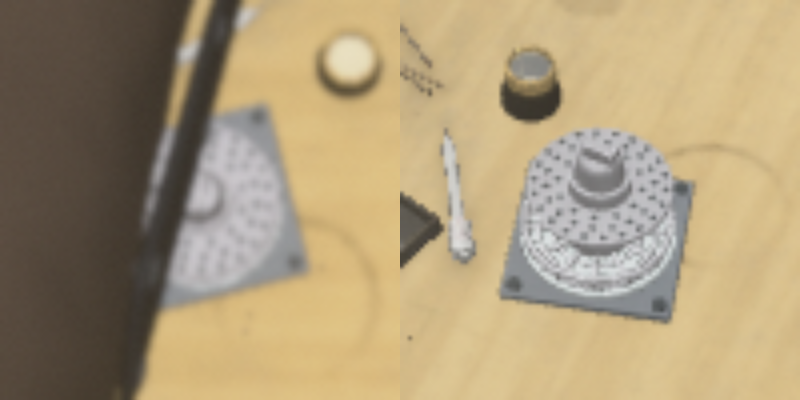

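The sieve is down hub-up on the spacer, with hub and tang at (600,180). Next I'll pick up the cap, line the wing up at about −4°, and feel downward.

Run:
```python
from act import *
xy=(.5708,-.3127)
robot.servo_line([*xy,.029],speed=.15); robot.move_gripper(0.0); print("grip",robot.read_grip_width()*88)
robot.servo_line([*xy,.13],speed=.2); print(robot.read_grip_width()*88,robot.read_force())
robot.servo_line([*POST,.13],ori=R(279-13),speed=.25)
z=down(POST,.122,.0995,lim=8)
if z<.0996: z=down(POST,z,.0915,lim=5,step=.001,speed=.03)
print(z,robot.read_position(),robot.read_t(),robot.read_qpos()[5],robot.read_ft_torque())
```

```text
grip 19.88266577473867
19.761353758521953 [-1.4966258   0.13832236 -3.38551251]
down to 0.0995 [ 0.4 -0.4 -2.1] f0 -2.4
down to 0.0915 [ 1.1 -0.2 -2.8] f0 -2.1
0.0915 [ 0.47652694 -0.12131693  0.09143296] 33.7917 77.32422392243812 [-0.05892046  0.11321402  0.02360251]
```

Run:
```python
from act import *
z=down(POST,.0915,.0895,lim=3,step=.0005,speed=.02)
robot.move_gripper(.5); robot.servo_line([*POST,.16],speed=.2)
robot.servo_line([.45,.12,.2],speed=.3); print(robot.read_t())
for n in("scene","top"):
    p,d=robot.grab_frame(n); cv2.imwrite(f"pics/{n}3.png",p[:,:,::-1]); np.save(f"pics/{n}3.npy",d)
    W=world(n,d); r=np.hypot(W[...,0]-POST[0],W[...,1]-POST[1])
    zz=W[...,2][r<.029]; print(n,"wing z",np.nanmedian(zz[zz>.1]),"cap z",np.nanmedian(zz[(zz>.08)&(zz<.1)]))
cv2.imwrite("pics/c3.png",np.hstack([cv2.resize(cv2.imread("pics/top3.png")[211:331,236:356],(400,400)),cv2.resize(cv2.imread("pics/scene3.png")[190:310,272:392],(400,400))]))
```

```text
stop at 0.0905 [-2.3  0.7  4.9]
36.4083
scene wing z nan cap z nan
top wing z 0.11130604884345999 cap z 0.08951278500467952
  return np.nanmean(a, axis, out=out, keepdims=keepdims)
```

View pics/c3.png

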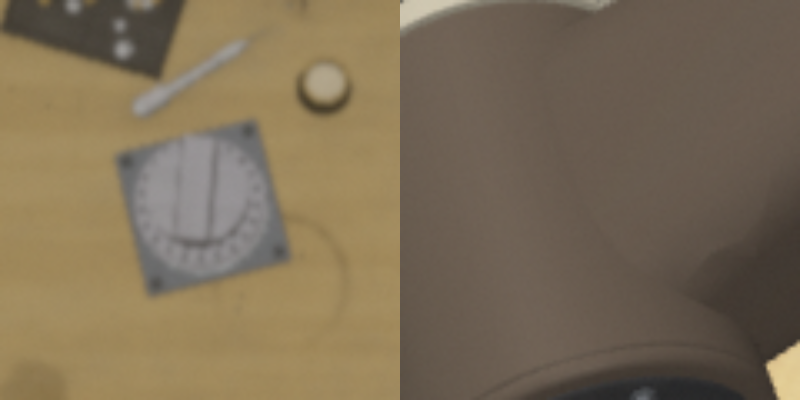

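In the top view the cap sits on the post at (200,195). The wing top measures 111 mm and the cap top 89 mm, which matches fully home.

```bash
python3 -c "
from rig import robot
print(robot.job_done())"
```

```text
the job is handed in; nothing more can be done
None
```

The basket, spacer, sieve plate (hub up) and cap are stacked on the post in that order, the cap measured fully home, and the job was handed in just after 36 s on the robot's clock, with the hammer, case and loupe not touched.

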